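# Pick up the round bun with the kitchen tongs and hold it up

## Task

Please serve the round bun: pick up the kitchen tongs by their grips, close them on the round bun on the bread board, lift it about a hand's breadth (10 cm) above the board and finish like that, still holding the bun there in the tongs. Touch the bun with the tongs only, never with the gripper, and leave the finger roll on the board and the mug and the small dish near it where they are.

Things in the scene. Friction and masses are not known exactly. Their poses are not given: they have to be found in the camera images.
- tongs: Steel kitchen tongs lying on their side, 105 g, at most 30 mm high: a flat V of two arms, open end to +x, 97 mm wide there, 240 mm long. Origin: hinge axis at the closed rear end, underside; x along the V's middle line as it lies open, z up. The +y arm is fixed to this body, the -y arm turns. Squeezed evenly, both arms close alike: this body turns by half the joint value.
- tongs_grip (a point): Middle point between the two black rubber grips (each 70 mm long along x, 28 mm high, 1 to 29 mm above the tongs' underside), 110 mm from the hinge, 15 mm above the underside, near the centre of mass. Open, 60 mm over the outer faces of the grips. Axes as the tongs body. The spring pushes each grip out with 4 N (open) to 5 N: squeezed 4 to 7 mm, the tongs can be lifted and carried still open.
- tongs_jaws (a point): Middle point between the open jaws (as the tongs lie open), 213 mm from the hinge, 15 mm above the underside. Jaws slightly hollow, 48 mm long, 30 mm high, when open 77 mm clear between them at the narrowest; squeezing the grips by w narrows that gap by about 1.95 w, so they meet the bun with about 40 mm left over the grips. Axes as the tongs body, fixed to its +y arm.
- tongs_arm (a joint): Closing angle of the tongs, rad: 0 = open by the spring (stop), grows as they close, about 0.17 with the bun between the jaws, at most 0.33 (jaws about 15 mm apart).
- board: Dark wooden bread board, fixed to the worktop, 180 mm along its x, 250 mm along its y, 18 mm high, with a 70 mm wide low handle that stands out about 60 mm at its +y end. Origin: centre of the underside, z up.
- bun: Round bread bun with seeds on its domed top, rigid, standing on the board at one of two places about 116 mm apart along the board's y; 52 mm across (widest between 14 and 24 mm above its underside), 42 mm high, about 45 g. Origin: centre of the underside, z up.
- finger_roll: Long finger roll of bread, 89 mm long (its x, roughly along the board's x), 37 mm wide, 37 mm high, on the board at the other place; to be left alone. Origin: centre of the underside.
- mug: White mug, 59 x 83 x 55 mm, on the worktop behind the tongs' jaws; to be left alone. Origin: underside, near the centre.
- dish: Small round dish, 69 mm across, 32 mm high, on the worktop to the left; to be left alone. Origin: centre of the underside.
Things that resemble listed ones, but are neither listed nor needed, are in the scene too. Leave any purple look-alike of the bun alone.

How it is judged:
By the outcome, as a careful person would: the job done as asked, in the order asked, and still so for the second after the job is handed in, while the arm keeps its last pose, push and grip.
It also fails if it takes over 40 s, if anything falls off the work surface, if the arm or the gripper's body presses on something with over 40 N, if the wrist force passes 120 N, or if a joint passes its speed limit or range.

## Robot

A 6-joint arm with a two-finger parallel gripper is mounted at the origin on a cart in front of the work surface, level with it; the furniture and walls round the work are solid. World frame = base frame: x ahead of the robot, y to its left, z up, the work surface at z = 0. Lengths are in mm, angles in rad, forces in N, time in s.
With the tool pointing down it reaches from about 400 to 825 mm from the base axis. Payload 7 kg.
Tool frame: the origin (TCP) lies at the very end of the fingers, on their centre line; the grasp point (between the pads) lies 19 mm behind it; z points along the fingers, y is the line along which they close (so a half turn about z gives the same grasp; the last joint's range is limited). The gripper opens to 88 mm and grips with 3 to 60 N. Pads are 19 mm wide; open, the fingers measure 130 mm over their backs; the gripper's body (78 mm by 193 mm) begins 47 mm behind the grasp point.
Start: joints at [1.446, 0.359, 0.012, 0, -1.224, -0.288], TCP at [270.799, 618.274, 226.561] pointing down, gripper open.
Joint ranges: [-3.07, 3.07], [-1.43, 2.12], [-1.02, 1.25], [-3.03, 1.67], [-3.05, -0], [-3.03, 3.03]. Speed limits (rad/s): [2.39, 2.39, 3.01, 3.14, 3.14, 3.14].

## Interface

Orientations are given as a unit quaternion [x, y, z, w].
In Python, from plant import bot gives the robot as it stands. Calls block until the motion is done:
- bot.move_ptp(position, orientation): joint-space move of the TCP to a pose.
- bot.line_to(position, velocity=150, ori=None): straight line of the TCP; ori=None keeps the orientation; velocity is the mean speed in mm/s.
- bot.move_joints(angles): joint-space move.
- bot.move_gripper(opening, force=None): finger opening in mm; force is the grip in N (None keeps the last); returns when the fingers have stopped.
- bot.pause(seconds).
- bot.solve_ik(position, orientation): joint angles nearest the present ones, or None.
- bot.read_state(): the state.
- bot.camera(name): name is "side" or "top" or "wrist"; returns the picture (384x512x3 uint8, red, green, blue); there is no depth.
- bot.get_calibration(name): a dict with "fx", "fy", "cx", "cy" (pixels), "view" (4x4, takes a point from world to camera coordinates); the wrist camera has in their place "T_tool_cam" (4x4, takes a point from camera to tool coordinates, whose origin is the TCP and whose axes are the flange's). Camera axes: x right, y up, looking along -z (the intrinsics and any distortion apply to the point x, -y, -z); pixel columns grow to the right and rows downward; lengths in mm; the calibration is good to about 2 mm. The wrist camera is an equidistant fisheye: a pixel r from the principal point sees the ray r / f radians off the axis. A picture is of the moment at which its call begins: read the wrist's pose just before it. get_calibration takes no time and is no camera call.
A pose or a line that the arm cannot do raises bot.Unreachable and nothing moves.
- bot.close_job(): hands the job in; it is judged then, once.
The state is a dict: "t": time; "joint_pos": joint angles; "qvel": joint speeds; "tau": joint torques, N m; "tcp_pos": TCP position; "eef_rot": TCP orientation; "contact_force": force on the tool from outside, world axes, zero at the start; "moment": the same for the moment, N m; "width": finger opening in mm; "finger_force": force on a finger pad.
Only numpy, scipy, OpenCV 4.12 (cv2) and the standard library are available. Lean on these libraries where they do the work, as an engineer would, in place of code of your own. Each camera call takes 0.05 s, during which the arm holds its last target. There are 200 camera calls.

## Working session

There is one attempt and no reset: what is moved stays moved. The work goes in short steps, each a Python script; the robot and the scene stay as the last script left them, time stands still between calls to the robot, and variables do not carry over. Pictures are saved under pics/ and viewed, at most 10 in all, crops included, and the job is handed in when it is done.

```bash
ls; mkdir -p pics; python3 - <<'E'
from plant import bot
import cv2
for n in("top","side"):
    im=bot.camera(n); cv2.imwrite(f"pics/{n}0.png",cv2.cvtColor(cv2.resize(im,(800,600),interpolation=cv2.INTER_CUBIC),cv2.COLOR_RGB2BGR))
    c=bot.get_calibration(n); print(n,c)
print(bot.get_calibration("wrist"))
s=bot.read_state();print(s)
E
```

```text
pics
top {'fx': 451.74456524742175, 'fy': 451.74456524742175, 'cx': 255.40281396229528, 'cy': 193.480561739995, 'view': array([[ 2.28002168e-02, -9.99623204e-01,  1.52839562e-02,
         3.33905639e+01],
       [ 9.98775844e-01,  2.34468369e-02,  4.35552485e-02,
        -5.58663428e+02],
       [-4.38971975e-02,  1.42721771e-02,  9.98934102e-01,
        -1.26020811e+03],
       [ 0.00000000e+00,  0.00000000e+00,  0.00000000e+00,
         1.00000000e+00]])}
side {'fx': 380.18649967905066, 'fy': 380.18649967905066, 'cx': 260.7907792870421, 'cy': 190.0471562528407, 'view': array([[ 9.78669517e-01, -2.04686012e-01, -1.75958152e-02,
        -5.21355711e+02],
       [ 1.22745236e-01,  5.13898062e-01,  8.49024375e-01,
        -1.50948853e+02],
       [-1.64740958e-01, -8.33074077e-01,  5.28060601e-01,
        -9.87621239e+02],
       [ 0.00000000e+00,  0.00000000e+00,  0.00000000e+00,
         1.00000000e+00]])}
{'fx': 297.3186396354542, 'fy': 297.3186396354542, 'cx': 262.23334545973, 'cy': 193.57399313087896, 'T_tool_cam': array([[ 5.14840445e-04,  9.62998066e-01,  2.69507810e-01,
       
[... 266 characters left out ...]
0e+00]])}
{'t': 0.1, 'joint_pos': array([ 1.44608799e+00,  3.59341526e-01,  1.11394038e-02, -3.00074944e-04,
       -1.22411931e+00, -2.88097430e-01]), 'qvel': array([-0.00056765, -0.00208805,  0.00238333,  0.00162226, -0.0006006 ,
       -0.00118128]), 'tau': array([-2.43378447e-03, -5.84161448e+01,  2.93751973e+01,  7.01556087e+00,
        1.01839556e-02, -4.89221293e-05]), 'tcp_pos': array([270.64951934, 617.87306859, 225.69610697]), 'eef_rot': array([ 9.78763675e-01, -2.04990408e-01, -7.83745485e-05,  7.71523965e-04]), 'contact_force': array([-0.21724664,  0.33928349,  0.81262303]), 'moment': array([ 0.05423459, -0.02150787, -0.02890208]), 'finger_force': 0.0, 'width': 87.71682127823168}
```

View pics/top0.png

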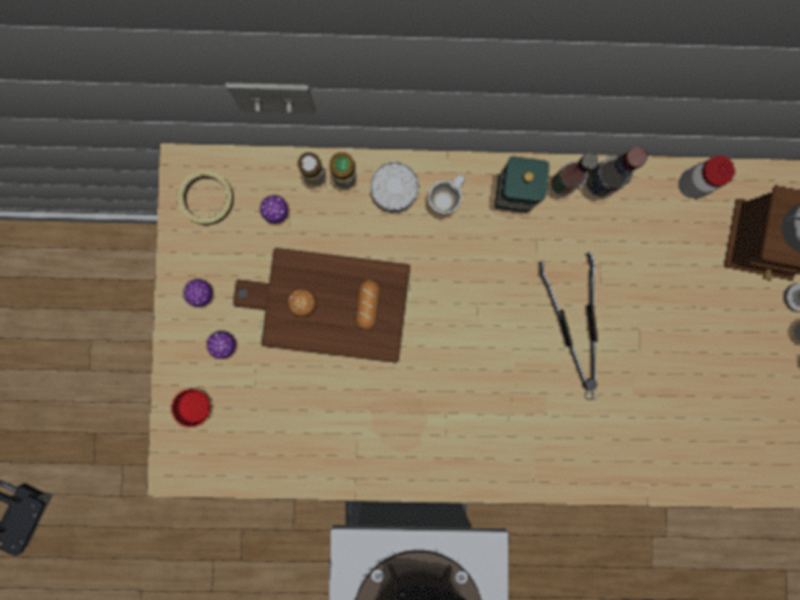

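View pics/side0.png

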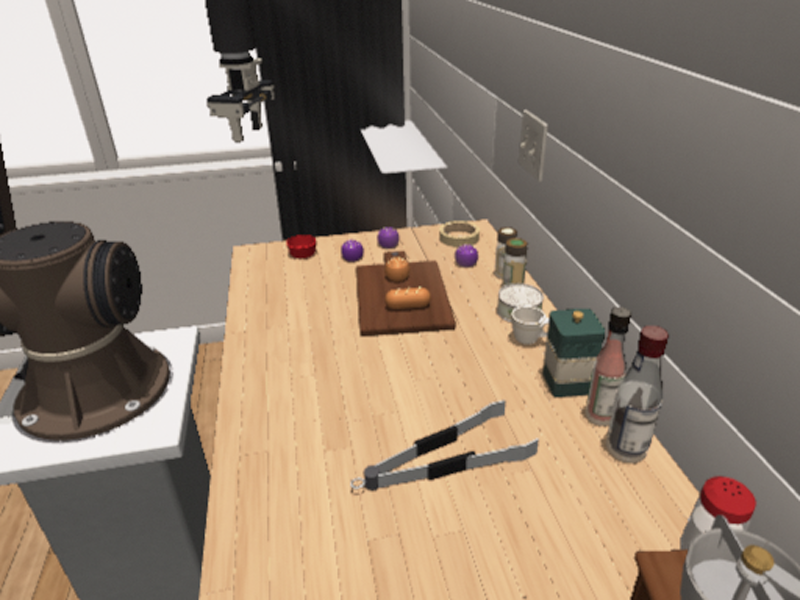

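The top view shows the bun at about (301,303) and the roll at (367,304). The tongs' hinge is at (590,384), with tips at (541,265) and (589,257); the dish is the red one at (192,407). I'll enlarge these for exact positions.

```bash
python3 - <<'E'
from plant import bot
import cv2
im=cv2.cvtColor(bot.camera("top"),cv2.COLOR_RGB2BGR)
cv2.imwrite("pics/raw.png",im)
a=cv2.resize(im[155:260,335:400],None,fx=5,fy=5,interpolation=cv2.INTER_CUBIC)
b=cv2.resize(im[155:235,165:270],None,fx=4,fy=4,interpolation=cv2.INTER_CUBIC)
import numpy as np
o=np.zeros((525,325+420,3),np.uint8);o[:525,:325]=a;o[:320,325:]=b
cv2.imwrite("pics/crop1.png",o)
E
```

```text
(no output)
```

View pics/crop1.png

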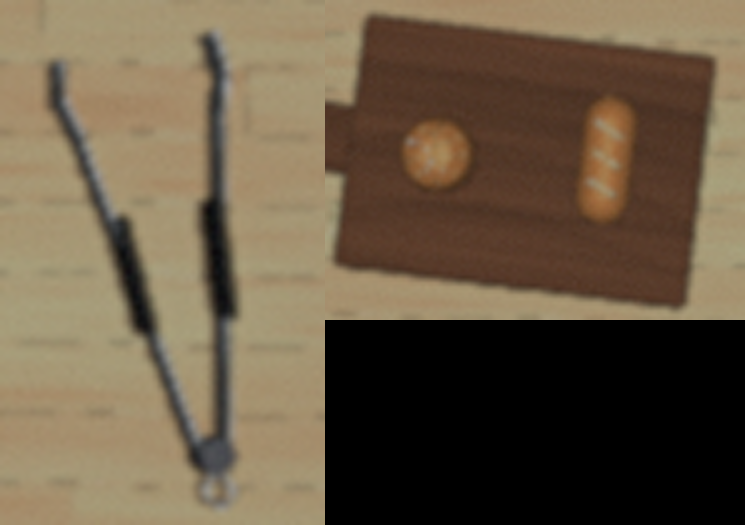

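Crop readings: hinge (213,455), grip centres (134,276) and (218,259), jaw tips (57,65) and (210,37). The bun centre is (437,154). The board corners are (370,14), (714,58), (686,306) and (337,265).

```bash
cat > h.py <<'E'
from plant import bot
import numpy as np
from scipy.spatial.transform import Rotation as R
def ray(name,u,v,z):
    c=bot.get_calibration(name);V=c["view"];d=V[:3,:3].T@[(u-c["cx"])/c["fx"],-(v-c["cy"])/c["fy"],-1]
    o=-V[:3,:3].T@V[:3,3];return o+d*(z-o[2])/d[2]
def down(h): # tool down with tool x axis along heading h (tool y = closing line)
    return (R.from_euler('z',h)*R.from_euler('x',np.pi)).as_quat()
E
python3 - <<'E'
from h import *
np.set_printoptions(precision=1,suppress=True)
A=lambda x,y,z:ray("top",335+x/5-.4,155+y/5-.4,z)
B=lambda x,y,z:ray("top",165+(x-325)/4-.4,155+y/4-.4,z)
h=A(213,455,25);gl=A(134,276,29);gr=A(218,259,29);jl=A(57,65,30);jr=A(210,37,30)
print("hinge",h,"gripmid",(gl+gr)/2,"jawtips mid",(jl+jr)/2)
for p in((gl+gr)/2,(jl+jr)/2): d=p-h;print(np.hypot(*d[:2]),np.arctan2(d[1],d[0]).round(3))
print("grip dist",np.linalg.norm(gl-gr),"jaw",np.linalg.norm(jl-jr))
print("bun top",B(437,154,18+25),"side",ray("side",397*.64,270*.64,18+21), "roll",B(604,159,50))
c=[B(*p,18) for p in((370,14),(714,58),(686,306),(337,265))];print(np.array(c),np.mean(c,0),[np.linalg.norm(c[i]-c[i-1]) for i in range(4)])
print("dish",ray("top",192*.64,407*.64,32),"mug",ray("top",443*.64,203*.64,55))
print("side hinge",ray("side",371*.64,474*.64,29))
g=(gl+gr)/2
hd=np.arctan2(*((jl+jr)/2-h)[[1,0]])
b=B(437,154,43)
for H in(hd,hd+np.pi,hd-np.pi):
  print("ik",bot.solve_ik([g[0],g[1],4],down(H)))
for H in (-.1,0,.1,.2,.3):
  for k in(0,np.pi):
    q=[b[0]-103*np.cos(H),b[1]-103*np.sin(H),26]; print(H,k,np.hypot(*q[:2]),bot.solve_ik(q,down(H+k)))
print(R.from_quat(bot.read_state()["eef_rot"]).as_matrix())
E
```

```text
hinge [ 419.9 -295.9   25. ] gripmid [ 523.7 -272.9   29. ] jawtips mid [ 644.1 -247.4   30. ]
106.3392560277743 0.218
229.3595439630912 0.213
grip dist 48.02417257657268 jaw 87.41507138975102
bun top [553.4 218.9  43. ] side [554.2 205.5  39. ] roll [552.3 104.3  50. ]
[[651.5 271.7  18. ]
 [626.5  29.8  18. ]
 [452.3  45.5  18. ]
 [475.4 289.3  18. ]] [551.4 159.1  18. ] [np.float64(177.00578820862842), np.float64(243.18663708524693), np.float64(174.83785647857454), np.float64(244.8626842241003)]
dish [364.5 405.7  32. ] mug [731.9 -26.1  55. ]
side hinge [ 419.4 -309.    29. ]
ik [-0.1  0.5 -0.4  0.  -0.7  1.9]
ik [-0.1  0.5 -0.4 -0.  -0.7 -1.2]
ik [-0.1  0.5 -0.4 -0.  -0.7 -1.2]
-0.1 0 505.80298680602715 [ 0.9  0.3 -0.6  0.  -0.7  0.6]
-0.1 3.141592653589793 505.80298680602715 [ 0.9  0.3 -0.6 -0.  -0.7 -2.5]
0 0 500.76440972881727 [ 0.8  0.3 -0.6  0.  -0.7  0.7]
0 3.141592653589793 500.76440972881727 [ 0.8  0.3 -0.6 -0.  -0.7 -2.4]
0.1 0 496.8222382409028 [ 0.8  0.3 -0.6  0.  -0.6  0.8]
0.1 3.141592653589793 496.8222382409028 [ 0.8  0.3 -0.6 -0.  -0.6 -2.3]
0.2 0 494.042490435818 [ 0.8  0.3 -0.6  0.  -0.6  1. ]
0.2 3.141592653589793 494.042490435818 [ 0.8  0.3 -0.6 -0.  -0.6 -2.2]
0.3 0 492.47279364678803 [ 0.8  0.3 -0.6  0.  -0.6  1.1]
0.3 3.141592653589793 492.47279364678803 [ 0.8  0.3 -0.6 -0.  -0.6 -2.1]
[[ 0.9 -0.4 -0. ]
 [-0.4 -0.9 -0. ]
 [ 0.   0.  -1. ]]
```

Top-camera sizes come out 1–3 % short, and the side view disagrees in y by about 13 mm. I'll refine with the wrist camera over the bun, then over the tongs.

```bash
cat >> h.py <<'E'
import cv2,pickle
def shot(n):
    s=bot.read_state();im=bot.camera("wrist");cv2.imwrite(f"pics/{n}.png",cv2.resize(cv2.cvtColor(im,cv2.COLOR_RGB2BGR),(800,600),interpolation=cv2.INTER_CUBIC))
    T=np.eye(4);T[:3,:3]=R.from_quat(s["eef_rot"]).as_matrix();T[:3,3]=s["tcp_pos"]
    pickle.dump(T,open(f"{n}.pkl","wb"));return s
def wray(n,x,y,z): # x,y in 800x600 picture
    T=pickle.load(open(f"{n}.pkl","rb"));c=bot.get_calibration("wrist");T=T@c["T_tool_cam"]
    u=x*.64-.18-c["cx"];v=y*.64-.18-c["cy"];r=np.hypot(u,v);t=r/c["fx"]
    d=T[:3,:3]@[np.sin(t)*u/r,-np.sin(t)*v/r,-np.cos(t)];o=T[:3,3];return o+d*(z-o[2])/d[2]
E
python3 - <<'E'
from h import *
H=.0
bot.move_ptp([530-80,215,220],down(H)); bot.pause(.3); s=shot("w1"); print(s["tcp_pos"],s["t"])
bot.move_ptp([526,-274,180],down(.213)); bot.pause(.3); s=shot("w2"); print(s["tcp_pos"],s["t"],s["joint_pos"])
E
```

```text
[449.89948601 215.44537406 219.84621285] 2.075
[ 526.26847241 -273.44908322  180.14613358] 4.2333 [-1.49895928e-01  2.59178717e-01 -2.40463354e-01 -2.29867042e-05
 -1.07090035e+00  1.93461666e+00]
```

View pics/w1.png

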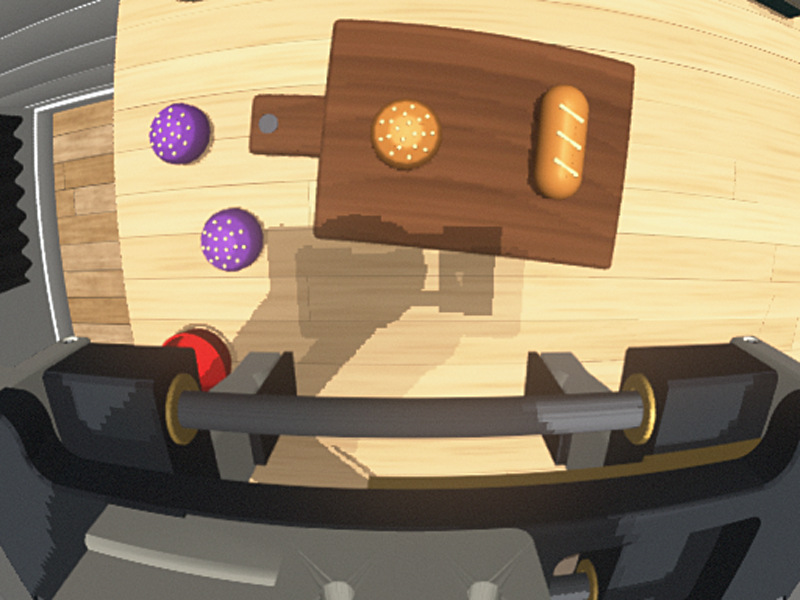

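View pics/w2.png

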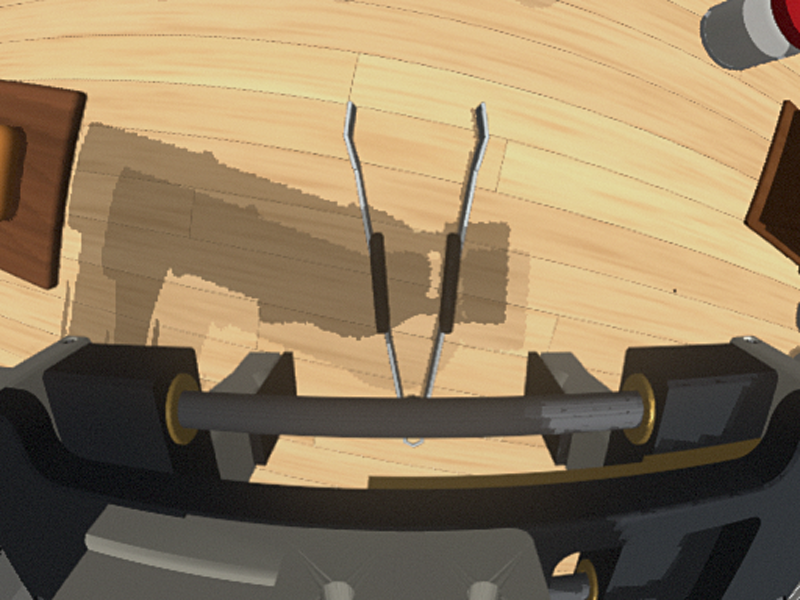

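w1 shows the bun at (406,134) and the board's top corners at (337,20), (634,67), (610,266) and (315,236). w2 shows the grips centred at (380,283) and (450,283), and jaw tips at (350,103) and (483,103).

```bash
python3 - <<'E'
from h import *
np.set_printoptions(precision=1,suppress=True)
print("bun",wray("w1",406,134,18+21),"L/R",wray("w1",372,134,18+19),wray("w1",440,134,37),"roll",wray("w1",562,141,40))
c=[wray("w1",*p,18) for p in((337,20),(634,67),(610,266),(315,236))];print(np.array(c),[np.linalg.norm(c[i]-c[i-1]) for i in range(4)])
gl,gr=wray("w2",380,283,29),wray("w2",450,283,29);jl,jr=wray("w2",350,103,30),wray("w2",483,103,30);h=wray("w2",413,400,29)
g=(gl+gr)/2;j=(jl+jr)/2;print(gl,gr,"grip",g,"jawtip",j,"hinge",h,"sep",np.linalg.norm(gl-gr),np.linalg.norm(jl-jr))
d=j-g;print("len",np.hypot(*d[:2]),"head",np.arctan2(d[1],d[0]))
e=lambda a,b:wray("w2",*a,29)-wray("w2",*b,29)
print("grip lens",np.linalg.norm(e((377,233),(383,332))),np.linalg.norm(e((453,234),(447,332))))
a1=e((377,233),(383,332));a2=e((453,234),(447,332));print("mean head",np.arctan2(a1[1],a1[0]),np.arctan2(a2[1],a2[0]))
E
```

```text
bun [553.1 216.6  39. ] L/R [553.6 241.3  37. ] [553.5 192.   37. ] roll [552.4 100.8  40. ]
[[650.1 270.7  18. ]
 [624.6  27.9  18. ]
 [453.6  44.9  18. ]
 [476.1 288.8  18. ]] [np.float64(174.91629170624375), np.float64(244.10585035027188), np.float64(171.82001880840255), np.float64(244.95171207264895)]
[ 522.  -255.1   29. ] [ 532.3 -302.1   29. ] grip [ 527.2 -278.6   29. ] jawtip [ 647.2 -253.3   30. ] hinge [ 439.3 -296.5   29. ] sep 48.113693359020616 87.52125353716808
len 122.671668226101 head 0.20717663976052852
grip lens 70.21549341808031 69.61217704079462
mean head 0.2578670323056136 0.17554338022365024
```

```bash
python3 - <<'E'
from h import *
bot.line_to([527,-277.5,40],200,down(.21)); bot.line_to([527,-277.5,4],80)
s=bot.read_state();print(s["tcp_pos"],s["contact_force"])
bot.move_gripper(54,25); s=bot.read_state();print(s["width"],s["finger_force"],s["contact_force"])
bot.line_to([527,-277.5,60],80);bot.pause(.3); s=shot("w3");print(s["width"],s["finger_force"],s["contact_force"],s["t"])
E
```

```text
[ 527.17464355 -277.55927513    4.09134711] [0.26343194 0.52815522 0.31375318]
54.03040255895008 4.672854915261269 [-0.11997111  0.81056864  1.84641616]
54.11168114867961 3.711724318563938 [-0.13294894  0.26078505 -0.52424247] 7.6583
```

View pics/w3.png

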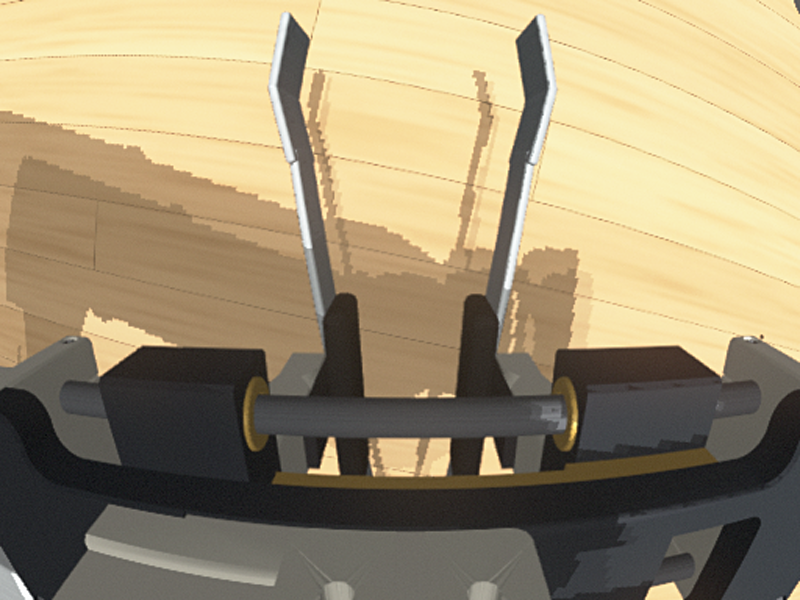

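Tongs are lifted, level and open: tips at (287,13) and (540,15), jaw hollows at (273,88) and (553,90).

```bash
python3 - <<'E'
from h import *
np.set_printoptions(precision=1,suppress=True)
T=np.linalg.inv(pickle.load(open("w3.pkl","rb")))
for p in((287,13),(540,15),(273,88),(553,90),(292,160),(533,163),(345,296),(476,297)):
    print(p,(T@np.r_[wray("w3",*p,86),1])[:3])
print(pickle.load(open("w3.pkl","rb"))[:3,:3])
E
```

```text
(287, 13) [123.2 -34.4 -26.6]
(540, 15) [122.8  39.4 -26.6]
(273, 88) [ 99.8 -38.1 -26.5]
(553, 90) [ 99.4  42.8 -26.6]
(292, 160) [ 78.  -32.4 -26.5]
(533, 163) [ 77.3  36.9 -26.6]
(345, 296) [ 37.5 -17.8 -26.5]
(476, 297) [ 37.2  21.1 -26.5]
[[ 1.   0.2 -0. ]
 [ 0.2 -1.   0. ]
 [-0.  -0.  -1. ]]
```

```bash
python3 - <<'E'
from h import *
bot.line_to([480,-270,170],200)
bot.move_ptp([453,219,150],down(0)); bot.line_to([453,219,85],150); bot.pause(.3); s=shot("w4");print(s["width"],s["finger_force"],s["tcp_pos"],s["t"])
E
```

```text
53.6831213160405 3.711673356592655 [453.36624729 219.33011776  85.79679572] 11.125
```

View pics/w4.png

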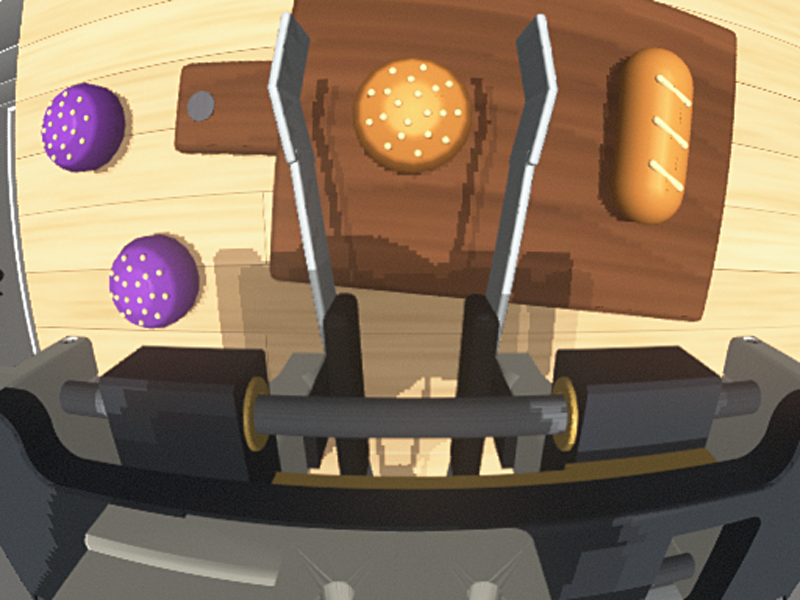

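The bun (413,116) lies laterally midway between the jaws (midline 413). Next: check the fore-aft offset, descend and look before closing.

```bash
python3 - <<'E'
from h import *
b=wray("w4",413,116,39);j=(wray("w4",273,88,111)+wray("w4",553,90,111))/2
print(b,j); d=np.clip((b-j)[:2],-6,6)
s=bot.read_state()["tcp_pos"];t=s[:2]+d;print(t)
bot.line_to([*t,85],60);bot.line_to([*t,26],50);bot.pause(.2);s=shot("w5");print(s["tcp_pos"],s["contact_force"],s["width"],s["finger_force"],s["t"])
E
```

```text
[553.06549732 216.52891949  39.        ] [553.57031578 216.89808916 111.        ]
[452.76551951 218.92879462]
[452.88566835 219.03960724  26.27588335] [ 0.1732177  -0.28718971 -0.47728285] 53.80403814439885 3.711690567433834 12.9583
```

View pics/w5.png

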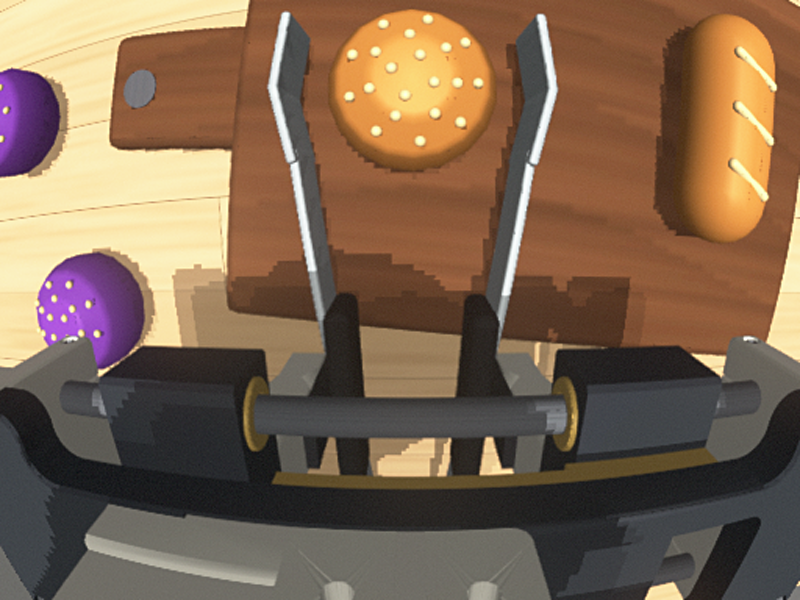

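The bun (413,90) sits centred between the jaws with clearance on both sides. Closing.

```bash
python3 - <<'E'
from h import *
x,y,_=bot.read_state()["tcp_pos"]
bot.move_gripper(44,30);bot.move_gripper(32,30);bot.pause(.2);s=bot.read_state();print(s["width"],s["finger_force"],s["contact_force"])
if s["width"]>36:
    bot.line_to([x,y,46],50);bot.line_to([x,y,126.5],60);bot.pause(.5);s=shot("w6");print(s["tcp_pos"],s["width"],s["finger_force"],s["contact_force"],s["t"])
    im=bot.camera("side");cv2.imwrite("pics/s6.png",cv2.resize(cv2.cvtColor(im[120:230,200:330],cv2.COLOR_RGB2BGR),(780,600)))
    w=cv2.imread("pics/w6.png");o=np.hstack([cv2.resize(w,(400,300)),cv2.resize(cv2.imread("pics/s6.png"),(390,300))]);cv2.imwrite("pics/c6.png",o)
E
```

```text
39.86238492885777 29.9804824590683 [ 0.02719009  0.17623704 -0.76060013]
[452.86450492 219.05299748 126.47549618] 39.96583101138091 29.97757226228714 [ 3.57248062e-01 -1.17889165e-03 -1.67849729e+00] 16.475
```

View pics/c6.png

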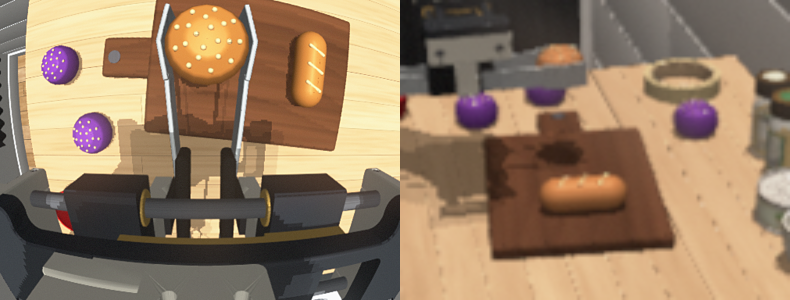

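The bun is held level in the jaws, 100 mm above the board. The roll is untouched, and the width is 40 mm as expected.

```bash
python3 -c "
from plant import bot
print(bot.close_job())"
```

```text
the job is handed in; nothing more can be done
None
```

I handed the job in with the round bun held in the tongs about 10 cm above the board; only the tongs touched it, and the finger roll, mug and dish were left alone (16.5 s on the robot's clock just before hand-in).

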